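# Sort gear wheels against their masters on the toy-repair bench

## Robot

A 6-joint arm with a two-finger parallel gripper is mounted at the origin on the work surface. World frame = base frame: x ahead of the robot, y to its left, z up, the work surface at z = 0. Lengths are in m, angles in rad, forces in N, time in s.
With the tool pointing down it reaches from about 0.325 to 0.9 m from the base axis. Payload 6.1 kg.
Tool frame: the origin (TCP) lies between the finger pads; the fingertips stand 14 mm ahead of it and the grasp point (between the pads) lies 5 mm behind it; z points along the fingers, y is the line along which they close (so a half turn about z gives the same grasp; the last joint's range is limited). The gripper opens to 85 mm and grips with 20 to 120 N. Pads are 22 mm wide; open, the fingers measure 114 mm over their backs; the gripper's body (76 mm by 85 mm) begins 54 mm behind the grasp point. The pads swing forward as they close: fully open they stand 13 mm farther back than shut.
Start: joints at [1.122, 0.22, 1.526, -0, 1.395, -0.126], TCP at [0.198, 0.593, 0.245] pointing down, gripper open.
Joint ranges: [-2.98, 2.98], [-0.91, 2.08], [0.09, 2.57], [-1.24, 4.39], [0.2, 2.65], [-2.68, 2.68]. Speed limits (rad/s): [2.57, 2.57, 3.01, 3.14, 3.14, 3.14].

## Interface

Orientations are given as a unit quaternion [w, x, y, z].
In Python, from plant import env, capture, order, silhouettes, mark_of gives the robot as it stands. The module is installed in compiled form; this text tells all that it offers.
- The arm moves only by the shell command python3 -m inch 'ROWS' [OPENING] [FORCE]. ROWS is JSON, a list of rows, each a list of 2 entries, a list of its own where there are three numbers: the shift along the tool's x, y, z in mm, then the turn about the tool's z in rad. In form: [[[x, y, z], spin], ...]. A call has 1 to 10 rows; each row shifts and turns the commanded pose from where the row before left it, along the tool's axes as they then stand; what a row does not reach is not made up. A row lasts 1/12 s, in which the tool goes at most 41.7 mm and 7.16 degrees, less where a joint would pass 70% of its speed; a pose out of reach is approached as far as the arm can. A call with a gripper value outside its range is refused whole. OPENING is the opening, from -1 (shut) to 1 (fully open), set as the call begins (- or left out, the last holds). The fingers move at their own pace and stop on an object; FORCE is the grip in N (left out, the last holds). Time passes only in rows, so rows that do not move let the fingers close. It gives the time, the measured TCP pose, the force, the opening and the grip force at its end, in the units of the state.
- env.get_obs(): the state, without advancing time (a new reading comes with each control period).
- capture(name): name is "side" or "top"; returns a dict with "img" (420x560x3 uint8, red, green, blue), "range_z" (420x560 float32, m along the optical axis (not along the pixel's ray), 0 where there is no reading), "fx", "fy", "cx", "cy" (pixels), "origin" and "attitude" of the camera in the world. Camera axes: x right, y up, looking along -z (the intrinsics and any distortion apply to the point x, -y, -z); pixel columns grow to the right and rows downward; lengths in m; the calibration is good to about 2 mm. A picture is of the moment at which its call begins.
- order.close_job(): hands the job in; it is judged then, once.
Trained networks look in the newest picture that a camera, given by its name, has taken for a name from the list of things; names that differ only in an ending like _2 or _b are one class to them, and where a whole thing is asked for, a point or a joint stands for the part that bears it (a point fixed in the world has none). Each returns a list of dicts, best first, with "confidence" (0 to 1); they miss things now and then, are a little off and sometimes report something else, mostly with a low value. They report only what shows in the picture. A call takes as long as a camera call. They do not tell look-alikes from the thing itself.
- silhouettes(camera, thing): "pixels" (420x560 bool, what is visible of it).
- mark_of(camera, thing): "xyz" ([x, y, z] in m, in the coordinates of the camera as it stood for that picture, good to about 4 mm: a listed point, or the origin of a listed thing).
The state is a dict: "time": time; "q": joint angles; "qd": joint speeds; "tau": joint torques, N m; "tool_pos": TCP position; "tool_rot": TCP orientation; "wrist_force": force on the tool from outside, world axes, zero at the start; "torque": the same for the moment, N m; "finger_gap": opening from 0.0 (shut) to 1.0 (fully open); "grip_force": force on a finger pad.
Only numpy, scipy, OpenCV 4.12 (cv2) and the standard library are available. Lean on these libraries where they do the work, as an engineer would, in place of code of your own. Each camera call takes 0.05 s, during which the arm holds its last target. There are 200 camera calls.

## Task

Sort the loose gear wheels by tooth count: slide the 9-tooth wheel over the bench up to the 9-tooth master on its test post, and the 16-tooth wheel up to the 16-tooth master, each pushed fully into mesh so that its teeth reach the bottom of the master's gaps, and leave them lying flat there. Keep the wheels on the bench, do not lift them, and leave the 24-tooth wheel and the other things on the bench where they are.

Things in the scene. Friction and masses are not known exactly. Their poses are not given: they have to be found in the camera images.
- wheel_coarse: loose flat aluminium ring wheel, 9 teeth evenly spaced, 88 mm across the tooth tips, 70 mm across the tooth roots, open bore 48 mm across right through it, 16 mm thick, about 0.18 kg, lying flat on the bench; origin at the centre of its underside, z up, a tooth points along its x. Coarse teeth, 9 mm high, 14 mm wide at the root, 7 mm at the tip
- wheel_fine: loose flat aluminium ring wheel, 16 teeth evenly spaced, 88 mm across the tooth tips, 70 mm across the tooth roots, open bore 48 mm across right through it, 16 mm thick, about 0.18 kg, lying flat on the bench; origin at the centre of its underside, z up, a tooth points along its x. Finer teeth, 9 mm high, 8 mm wide at the root, 4 mm at the tip
- wheel_odd: loose flat aluminium ring wheel, 24 teeth evenly spaced, 88 mm across the tooth tips, 80 mm across the tooth roots, open bore 48 mm across right through it, 16 mm thick, about 0.18 kg, lying flat on the bench; origin at the centre of its underside, z up, a tooth points along its x. Small teeth; it fits neither master and is to be left alone
- post_coarse: fixed test post with the 9-tooth steel master wheel turning freely on it: same diameters and teeth as its loose wheel, teeth 3 to 19 mm above the bench, nut on top to 29 mm. Origin on its axis at bench height. Bottomed in mesh the axes of the pair are about 79 mm apart, tip on tip 88 mm; if tip meets tip it stops short: draw back, shift a few mm sideways, try again
- post_fine: fixed test post with the 16-tooth steel master wheel turning freely on it: same diameters and teeth as its loose wheel, teeth 3 to 19 mm above the bench, nut on top to 29 mm. Origin on its axis at bench height. Bottomed in mesh the axes of the pair are about 79 mm apart, tip on tip 88 mm; if tip meets tip it stops short: draw back, shift a few mm sideways, try again
- master_coarse (a joint): turn of the 9-tooth master wheel about the upright axis, rad, counter-clockwise from above; at 0 a tooth points along the post's x (the post is not turned: world x). Unlimited in practice, turns with a light touch
- master_fine (a joint): turn of the 16-tooth master wheel about the upright axis, rad, counter-clockwise from above; at 0 a tooth points along the post's x (the post is not turned: world x). Unlimited in practice, turns with a light touch
- toy_car: bystander: small blue toy car, 90 x 38 x 43 mm; origin under its centre, x along its length
- soldier: bystander: toy soldier on a round 26 mm foot, 57 mm tall; origin under the foot
- horse: bystander: white toy horse on a 70 x 30 mm base, reaching 52 mm ahead of its origin, about 65 mm tall; origin under the base
- screwdriver: bystander: screwdriver lying on the bench, about 200 mm long along its x; origin under its middle
- oil_can: bystander: low closed steel tin, 48 mm across, 40 mm tall; origin under its centre
Not all that is in view belongs to the job. Leave any red or turquoise look-alike of the wheel_coarse alone.

How it is judged:
By the outcome, as a careful person would: the job done as asked, in the order asked, and still so for the second after the job is handed in, with the robot touching nothing.
It also fails if it takes over 72 s, if anything falls off the work surface, if the arm or the gripper's body presses on something with over 40 N, if the wrist force passes 120 N, or if a joint passes its speed limit or range.

## Working session

There is one attempt and no reset: what is moved stays moved. The work goes in short steps, Python scripts to look and compute and a shell command to move; the robot and the scene stay as the last step left them, time stands still between calls to the robot, and variables do not carry over. Pictures are saved under pics/ and viewed, at most 10 in all, crops included, and the job is handed in when it is done.

```bash
mkdir -p pics; cat > h.py <<'E'
from plant import env, capture, order, silhouettes, mark_of
import numpy as np, cv2
from scipy.spatial.transform import Rotation as R
def rot(a):
    a=np.array(a,float)
    return a if a.shape==(3,3) else R.from_quat(a[[1,2,3,0]]).as_matrix()
def cw(c,p): return rot(c['attitude'])@np.array(p)+np.array(c['origin'])
def back(c,mask=None):
    z=c['range_z'];v,u=np.nonzero((z>0) if mask is None else (mask&(z>0)));d=z[v,u]
    P=np.stack([(u-c['cx'])/c['fx']*d,-(v-c['cy'])/c['fy']*d,-d],1)
    return P@rot(c['attitude']).T+np.array(c['origin']),u,v
def save(c,n): cv2.imwrite('pics/'+n,c['img'][:,:,::-1])
E
python3 - <<'E'
from h import *
c=capture('top');s=capture('side');save(c,'t0.png');save(s,'s0.png')
for k in c:
    if k not in('img','range_z'):print(k,c[k],s[k])
print(env.get_obs())
for t in ['wheel_coarse','wheel_fine','wheel_odd','post_coarse','post_fine','toy_car','soldier','horse','screwdriver','oil_can']:
    for n,cc in(('top',c),('side',s)):
        print(t,n,[(round(d['confidence'],2),cw(cc,d['xyz']).round(3).tolist()) for d in mark_of(n,t)])
E
```

```text
fx 449.4097987507055 539.675219393431
fy 449.4097987507055 539.675219393431
cx 280.1462405217492 274.1268783077935
cy 204.06407509461147 211.52330326208852
origin [2.81994168e-01 4.84663304e-04 1.25048832e+00] [ 0.02155836 -0.8339213   0.81222901]
attitude [-0.67269971 -0.07241327  0.08028883  0.73197345] [ 0.86706588  0.41726381 -0.1229335  -0.24284773]
{'time': 0.1, 'q': array([ 1.12189766e+00,  2.21169318e-01,  1.52749341e+00,  3.33617848e-05,
        1.39469246e+00, -1.26084938e-01]), 'qd': array([-0.00237905, -0.00206118, -0.00222701, -0.0007428 ,  0.00170324,
       -0.00010867]), 'tau': array([ 1.03409067e-03, -4.98242462e+01, -3.90550447e+01, -5.53094389e-05,
        5.60019136e-03,  6.39244877e-05]), 'tool_pos': array([0.19803186, 0.59225374, 0.24429669]), 'tool_rot': array([-2.65627663e-04,  1.60709781e-01,  9.87001312e-01, -8.40441793e-04]), 'wrist_force': array([-0.60007362, -0.25900564,  0.37088774]), 'torque': array([-0.00901944, -0.01246213,  0.00677139]), 'grip_force': 0.0, 'finger_gap': 1.00219968283131}
wheel_coarse top [(0.85, [0.31, 0.152, 0.003]), (0.81, [0.506, 
[... 418 characters left out ...]
se top [(0.63, [0.665, 0.166, 0.005]), (0.32, [0.693, -0.138, 0.001])]
post_coarse side [(0.73, [0.667, 0.167, -0.007])]
post_fine top []
post_fine side [(0.6, [0.69, -0.134, 0.001])]
toy_car top [(0.68, [0.738, -0.003, 0.003])]
toy_car side []
soldier top [(0.6, [0.455, -0.004, 0.001]), (0.43, [0.439, 0.107, -0.003])]
soldier side [(0.5, [0.439, 0.11, 0.005])]
horse top [(0.76, [0.623, 0.382, 0.001])]
horse side [(0.58, [0.621, 0.38, 0.001])]
screwdriver top [(0.89, [0.599, -0.435, -0.001])]
screwdriver side [(0.86, [0.604, -0.437, 0.001])]
oil_can top [(0.74, [0.768, 0.117, 0.003])]
oil_can side [(0.52, [0.77, 0.12, -0.003]), (0.29, [0.664, 0.165, -0.003]), (0.17, [0.451, -0.004, -0.002])]
```

View pics/t0.png

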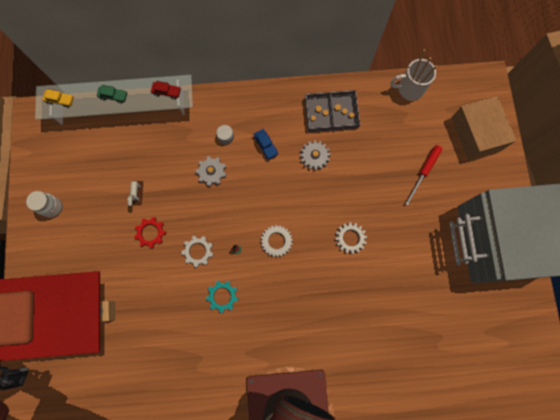

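View pics/s0.png

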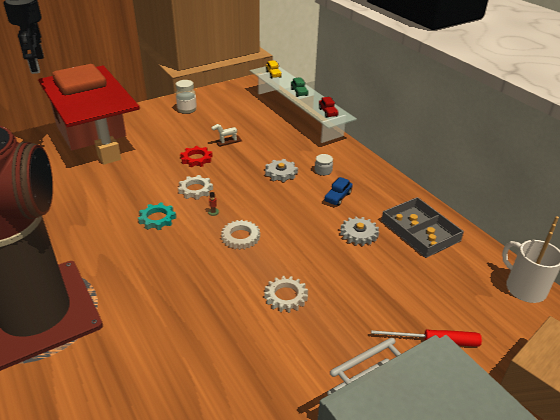

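Aluminium coarse wheel is at top-view (197,250), with the red (150,233) and turquoise (222,296) look-alikes beside it. The fine wheel is at (351,238), odd at (277,241), post_coarse at (211,171) and post_fine at (315,155). Next I measure centres, heights and tooth phases.

```bash
cat >> h.py <<'E'
def pix(c,P):
    p=(np.asarray(P)-np.array(c['origin']))@rot(c['attitude'])
    return c['cx']+c['fx']*p[...,0]/-p[...,2], c['cy']-c['fy']*p[...,1]/-p[...,2]
def rect(c,xy,z,half=.05,n=200):
    # image rows: x decreasing downward, cols: y decreasing rightward
    g=np.linspace(half,-half,n);X,Y=np.meshgrid(xy[0]+g,xy[1]+g,indexing='ij')
    u,v=pix(c,np.stack([X,Y,np.full_like(X,z)],-1))
    return cv2.remap(c['img'],u.astype(np.float32),v.astype(np.float32),cv2.INTER_CUBIC)
def phase(c,xy,z,N,r=(.037,.042)):
    "tooth direction modulo 2pi/N: (phase rad, strength), from colour saturation (metal vs. wood)"
    th=np.arange(0,2*np.pi,np.pi/360);rr=np.linspace(*r,6)
    T,Rr=np.meshgrid(th,rr);u,v=pix(c,np.stack([xy[0]+Rr*np.cos(T),xy[1]+Rr*np.sin(T),np.full_like(T,z)],-1))
    I=cv2.remap(c['img'],u.astype(np.float32),v.astype(np.float32),cv2.INTER_CUBIC).astype(float)
    s=(I[...,2]/(I.sum(-1)+30)).mean(0);f=(s*np.exp(1j*N*th)).mean()
    return np.angle(f)/N,abs(f)
def fit(c,xy,z,N):
    "centre: best harmonic strength near xy"
    from scipy.optimize import minimize
    r=minimize(lambda p:-phase(c,p,z,N,(.034,.046))[1]*1e3,xy,method='Nelder-Mead',options=dict(initial_simplex=np.array(xy)+np.array([[0,0],[.004,0],[0,.004]])))
    return r.x,phase(c,r.x,z,N)
E
cat > m.py <<'E'
from h import *
import sys
L={'wc':((.441,.214),.016,9),'pc':((.666,.167),.019,9),'wf':((.44,-.211),.016,16),'pf':((.691,-.136),.019,16)}
if __name__=='__main__':
    rows=[]
    for n in('top','side'):
        c=capture(n);row=[];P,_,_=back(c)
        for k,(xy,z,N) in L.items():
            m=(np.hypot(P[:,0]-xy[0],P[:,1]-xy[1])<.05)&(P[:,2]>.01)&(P[:,2]<.0215)
            b=(np.hypot(P[:,0]-xy[0],P[:,1]-xy[1])<.06)&(P[:,2]<.007)
            q=P[m];h=cv2.minEnclosingCircle((q[:,:2]*1e3).astype(np.float32))
            x,(ph,st)=fit(c,xy,z,N)
            print(n,k,'medz',np.median(q[:,2]).round(4),'bench',np.median(P[b,2]).round(4),'circ',np.round(h[0],1),round(h[1],1),'mean',q[:,:2].mean(0).round(4),'fit',x.round(4),'phdeg',np.degrees(ph).round(1),'st',st.round(4))
            row.append(rect(c,xy,z))
        rows.append(np.hstack(row))
    cv2.imwrite('pics/r0.png',np.vstack(rows)[:,:,::-1])
E
python3 m.py
```

```text
top wc medz 0.0155 bench 0.0002 circ [439.7 213.2] 43.3 mean [0.4391 0.2132] fit [0.4407 0.2138] phdeg 11.1 st 0.0342
top pc medz 0.0184 bench 0.0001 circ [666.1 163.1] 44.2 mean [0.6644 0.1631] fit [0.6663 0.1642] phdeg 7.9 st 0.031
top wf medz 0.0157 bench 0.0 circ [ 440.9 -213.2] 43.8 mean [ 0.4404 -0.2125] fit [ 0.4417 -0.2119] phdeg -1.9 st 0.023
top pf medz 0.0182 bench 0.0001 circ [ 688.1 -138.4] 44.4 mean [ 0.687  -0.1375] fit [ 0.6889 -0.1365] phdeg -3.7 st 0.0184
side wc medz 0.0156 bench 0.0009 circ [438.7 211. ] 44.6 mean [0.4387 0.21  ] fit [0.4392 0.2132] phdeg 11.0 st 0.0253
side pc medz 0.0184 bench 0.0003 circ [665.3 163.1] 45.6 mean [0.6627 0.1576] fit [0.6662 0.1624] phdeg 8.5 st 0.022
side wf medz 0.0156 bench 0.0006 circ [ 440.7 -212.8] 44.9 mean [ 0.4393 -0.2155] fit [ 0.4407 -0.2139] phdeg -1.5 st 0.0204
side pf medz 0.0183 bench 0.0001 circ [ 689.7 -136.9] 47.1 mean [ 0.6848 -0.142 ] fit [ 0.6881 -0.1389] phdeg -3.0 st 0.0198
```

View pics/r0.png

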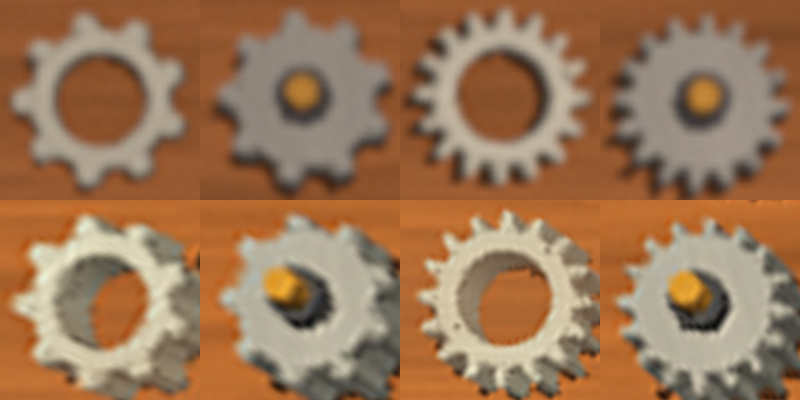

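Both views agree: wc (0.440,0.213) phase 11°, pc (0.666,0.163) phase 8°, wf (0.441,-0.2125) phase -1.7°, pf (0.6885,-0.137) phase -3.4°. Tops are about 16 and 19 mm high, matching the text. For tooth-into-gap, the approach bearings (post to wheel) work out to about 169.5° for coarse and 194.3° for fine. I'll shut the fingers, turn the tool y axis onto the push line, enter the bore and spread the fingers there.

```bash
cat > go.py <<'E'
import sys;from h import *
x,y,z=map(float,sys.argv[1:4]);o=env.get_obs();M=rot(o['tool_rot'])
d=M.T@(np.array([x,y,z])-o['tool_pos'])*1e3
print('shift mm',d.round(1),'y yaw deg',np.degrees(np.arctan2(M[1,1],M[0,1])).round(1),'pos',o['tool_pos'].round(4),'t',o['time'])
E
python3 -m inch '[[[0,0,0],0.12],[[0,0,0],0.12],[[0,0,0],0.12],[[0,0,0],0.12],[[0,0,0],0.12],[[0,0,0],0.12],[[0,0,0],0.12],[[0,0,0],0.12],[[0,0,0],0.12],[[0,0,0],0.12]]' -1 20
python3 -m inch '[[[0,0,0],0.12],[[0,0,0],0.11],[[0,0,0],0],[[0,0,0],0]]'
python3 go.py .44 .213 .1
```

```text
time: 2.03
tool_pos: [0.1983, 0.5927, 0.2453]
tool_rot: [0.0, 0.692, 0.722, -0.0]
wrist_force: [0.8, -0.5, -0.6]
finger_gap: 0.003
grip_force: 0.0
time: 2.37
tool_pos: [0.1983, 0.5927, 0.2453]
tool_rot: [0.0, 0.767, 0.641, 0.0]
wrist_force: [0.0, 1.0, 0.6]
finger_gap: -0.004
grip_force: 0.0
shift mm [-330.7  305.4  145.3] y yaw deg -10.2 pos [0.1983 0.5927 0.2453] t 2.3667
```

```bash

python3 -m inch '[[[-20.7,19.1,9],0],[[-20.7,19.1,9],0],[[-20.7,19.1,9],0],[[-20.7,19.1,9],0],[[-20.7,19.1,9],0],[[-20.7,19.1,9],0],[[-20.7,19.1,9],0],[[-20.7,19.1,9],0]]'
python3 -m inch '[[[-20.7,19.1,9],0],[[-20.7,19.1,9],0],[[-20.7,19.1,9],0],[[-20.7,19.1,9],0],[[-20.7,19.1,9],0],[[-20.7,19.1,9],0],[[-20.7,19.1,9],0],[[-20.7,19.1,9],0],[[0,0,0],0],[[0,0,0],0]]'
python3 go.py .44 .213 .02
python3 - <<'E'
from h import *
c=capture('top');s=capture('side')
save(s,'s1.png')
P,_,_=back(s);o=env.get_obs()['tool_pos']
m=(np.hypot(P[:,0]-o[0],P[:,1]-o[1])<.03)&(P[:,2]>.03)
print('lowest tip z',np.sort(P[m,2])[:20:4],o)
E
```

```text
time: 3.03
tool_pos: [0.3191, 0.4011, 0.1731]
tool_rot: [0.0, 0.767, 0.641, 0.0]
wrist_force: [0.2, -0.3, -0.1]
finger_gap: -0.002
grip_force: 0.0
time: 3.87
tool_pos: [0.4392, 0.2105, 0.1009]
tool_rot: [-0.0, 0.769, 0.64, -0.0]
wrist_force: [-0.6, 0.3, 0.7]
finger_gap: -0.001
grip_force: 0.0
shift mm [ 2.6  0.5 80.9] y yaw deg -10.4 pos [0.4392 0.2105 0.1009] t 3.8667
lowest tip z [0.08672784 0.09207586 0.09334634 0.09452874 0.09513355] [0.43879453 0.21203673 0.1015397 ]
```

View pics/s1.png

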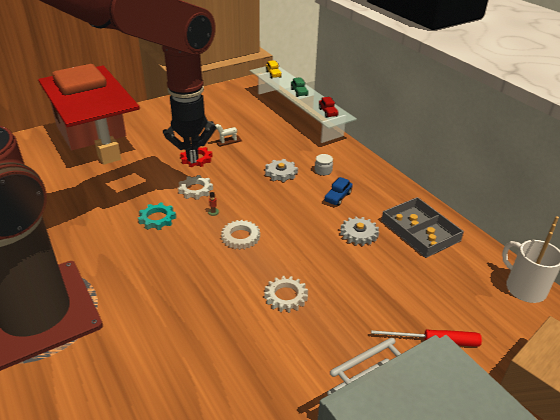

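The gripper at (190,150) hangs above the coarse wheel at (195,187), and its fingertips are 14 mm below the TCP as stated. Lowering into the bore, then spreading.

```bash

python3 -m inch '[[[1.5,0,20],0],[[0,0,20],0],[[0,0,20],0],[[0,0,15],0],[[0,0,6.5],0],[[0,0,0],0]]'
python3 -m inch '[[[0,0,0],0],[[0,0,0],0],[[0,0,0],0],[[0,0,0],0],[[0,0,0],0],[[0,0,0],0]]' -0.5 20
python3 -c "
from m import *
for n in('side','top'):
    c=capture(n);print(n,fit(c,(.44,.213),.016,9))"
python3 go.py .5677 .1815 .019
```

```text
time: 4.47
tool_pos: [0.4375, 0.2137, 0.0186]
tool_rot: [-0.001, 0.768, 0.641, -0.001]
wrist_force: [-0.4, 0.2, 0.1]
finger_gap: -0.0
grip_force: 0.0
time: 4.97
tool_pos: [0.44, 0.2134, 0.0206]
tool_rot: [0.0, 0.768, 0.64, 0.001]
wrist_force: [0.9, 0.5, 2.1]
finger_gap: 0.248
grip_force: 0.9
side (array([0.44165274, 0.21182609]), (np.float64(0.18513653223589008), np.float64(0.013239160680616665)))
top (array([0.44311769, 0.21235633]), (np.float64(0.13756241190037014), np.float64(0.010855347201077555)))
shift mm [ -8.2 131.4   1.7] y yaw deg -10.4 pos [0.4399 0.2134 0.0205] t 5.0667
```

```bash

python3 -m inch '[[[0,0,0],0],[[0,0,0],0],[[0,0,0],0],[[0,0,0],0]]' -0.3 20
python3 go.py .5677 .1815 .019
```

```text
time: 5.4
tool_pos: [0.4399, 0.2133, 0.0203]
tool_rot: [0.0, 0.768, 0.64, 0.001]
wrist_force: [2.1, 1.5, 3.0]
finger_gap: 0.279
grip_force: 18.4
shift mm [ -8.2 131.4   1.5] y yaw deg -10.4 pos [0.4399 0.2133 0.0203] t 5.4
```

```bash

python3 -m inch '[[[0,6,0],0],[[-1,14,0],0],[[-1,17,0],0],[[-1,17,0],0],[[-1,17,0],0],[[-1,17,0],0],[[-1,17,0],0],[[-1,16,0],0],[[-1,8,0],0],[[0,2,0],0]]'
python3 -m inch '[[[0,0,0],0],[[0,0,0],0]]'
python3 go.py .5883 .1777 .019
python3 - <<'E'
from m import *
o=env.get_obs()['tool_pos'][:2]
t=[]
for n in('side','top'):
    c=capture(n)
    for p,z in(((.5677,.1815),.016),((.666,.1633),.019)):
        x,(ph,s)=fit(c,p,z,9);print(n,x.round(4),np.degrees(ph).round(1),'fixed',np.degrees(phase(c,p,z,9)[0]).round(1),s.round(4))
    t.append(rect(c,(.61,.17),.017,.1,400))
cv2.imwrite('pics/r1.png',np.hstack(t)[:,:,::-1])
E
```

```text
time: 6.23
tool_pos: [0.566, 0.1814, 0.0201]
tool_rot: [-0.001, 0.769, 0.64, -0.001]
wrist_force: [-9.8, 1.4, 16.4]
finger_gap: 0.279
grip_force: 21.6
time: 6.4
tool_pos: [0.5659, 0.1815, 0.0202]
tool_rot: [-0.001, 0.768, 0.64, -0.001]
wrist_force: [-3.3, -0.8, 10.2]
finger_gap: 0.279
grip_force: 20.0
shift mm [ 0.4 22.7  1.1] y yaw deg -10.4 pos [0.5659 0.1815 0.0202] t 6.4
side [0.5654 0.1798] 11.2 fixed 10.8 0.0143
side [0.6662 0.1624] 8.5 fixed 8.0 0.0219
top [0.5679 0.1819] 9.1 fixed 9.2 0.0089
top [0.6686 0.1643] 5.2 fixed 7.2 0.0153
```

View pics/r1.png

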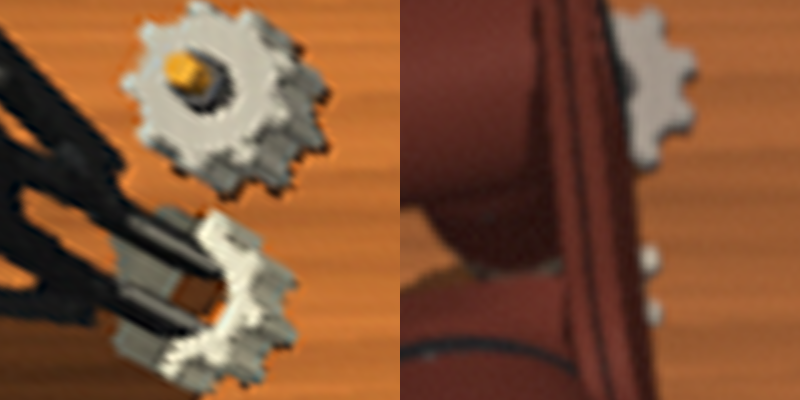

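The wheel keeps its 11° phase and the master stays at 8°, so a wheel gap faces a master tooth. Pushing in slowly.

```bash

python3 -m inch '[[[0,4,0],0],[[0,4,0],0],[[0,4,0],0],[[0,3,0],0],[[0,2,0],0],[[0,2,0],0],[[0,1,0],0],[[0,1,0],0],[[0,0,0],0]]'
python3 -m inch '[[[0,1,0],0],[[0,1,0],0],[[0,0,0],0]]'
python3 go.py .5883 .1777 .019
```

```text
time: 7.25
tool_pos: [0.5849, 0.1782, 0.0201]
tool_rot: [-0.002, 0.768, 0.64, -0.002]
wrist_force: [-9.2, 3.0, 14.6]
finger_gap: 0.281
grip_force: 21.3
time: 7.5
tool_pos: [0.5868, 0.1779, 0.0201]
tool_rot: [-0.002, 0.768, 0.64, -0.002]
wrist_force: [-8.5, 1.3, 14.6]
finger_gap: 0.278
grip_force: 21.2
shift mm [0.1 1.5 1.1] y yaw deg -10.4 pos [0.5868 0.1779 0.0201] t 7.5
```

```bash

python3 -m inch '[[[0,1,0],0],[[0,0.5,0],0],[[0,0,0],0]]'
python3 -m inch '[[[0,1,0],0],[[0,0,0],0]]'
python3 -m inch '[[[0,1,0],0],[[0,0,0],0]]'
python3 go.py .5883 .1777 .019
```

```text
time: 7.75
tool_pos: [0.5882, 0.1776, 0.0201]
tool_rot: [-0.002, 0.768, 0.64, -0.002]
wrist_force: [-9.8, 1.1, 14.7]
finger_gap: 0.278
grip_force: 21.3
time: 7.92
tool_pos: [0.5889, 0.1775, 0.0201]
tool_rot: [-0.002, 0.768, 0.64, -0.002]
wrist_force: [-10.5, 2.8, 15.4]
finger_gap: 0.279
grip_force: 21.5
time: 8.08
tool_pos: [0.5891, 0.1775, 0.0201]
tool_rot: [-0.003, 0.768, 0.64, -0.003]
wrist_force: [-13.6, 2.8, 19.5]
finger_gap: 0.28
grip_force: 22.3
shift mm [ 0.1 -0.8  1.1] y yaw deg -10.4 pos [0.5891 0.1775 0.0201] t 8.0833
```

```bash

python3 -m inch '[[[0,1.5,0],0],[[0,0,0],0],[[0,0,0],0]]'
python3 -m inch '[[[0,1.5,0],0],[[0,0,0],0],[[0,0,0],0]]'
python3 - <<'E'
from m import *
c=capture('side');save(c,'s2.png')
for p,z in(((.589,.1775),.016),((.666,.1633),.019)):
    x,(ph,s)=fit(c,p,z,9);print(x.round(4),np.degrees(ph).round(1),np.degrees(phase(c,p,z,9)[0]).round(1),s.round(4))
E
```

```text
time: 8.33
tool_pos: [0.5892, 0.1774, 0.02]
tool_rot: [-0.004, 0.768, 0.64, -0.004]
wrist_force: [-18.0, 2.4, 22.8]
finger_gap: 0.279
grip_force: 23.4
time: 8.58
tool_pos: [0.5895, 0.1774, 0.02]
tool_rot: [-0.004, 0.768, 0.64, -0.005]
wrist_force: [-24.2, 2.4, 27.5]
finger_gap: 0.274
grip_force: 24.7
[0.5885 0.1767] 12.2 12.5 0.0093
[0.6662 0.162 ] 8.6 7.8 0.0203
```

Hard stop with rising force at about 78 mm axis distance, so the coarse wheel is bottomed. I'll relieve the push, shut the fingers, lift and check.

```bash

python3 -m inch '[[[0,-1.5,0],0],[[0,-1,0],0],[[0,0,0],0]]'
python3 -m inch '[[[0,0,0],0],[[0,0,0],0],[[0,0,0],0],[[0,0,0],0]]' -0.7
python3 -m inch '[[[0,-2,-3],0],[[0,0,-10],0],[[0,0,-25],0],[[0,0,-30],0],[[0,0,-30],0],[[0,0,0],0]]' -1
python3 - <<'E'
from m import *
for n in('side','top'):
    c=capture(n)
    for p,z in(((.589,.1775),.016),((.666,.1633),.019)):
        x,(ph,s)=fit(c,p,z,9);print(n,x.round(4),np.degrees(ph).round(1),np.degrees(phase(c,p,z,9)[0]).round(1),s.round(4))
    save(c,n+'3.png')
cv2.imwrite('pics/r2.png',rect(capture('side'),(.63,.17),.017,.1,500)[:,:,::-1])
E
```

```text
time: 8.88
tool_pos: [0.5892, 0.1775, 0.0201]
tool_rot: [-0.003, 0.768, 0.64, -0.003]
wrist_force: [-14.4, 3.0, 18.1]
finger_gap: 0.281
grip_force: 22.4
time: 9.22
tool_pos: [0.5922, 0.1764, 0.0189]
tool_rot: [-0.0, 0.768, 0.64, -0.001]
wrist_force: [-1.9, 1.2, 0.7]
finger_gap: 0.151
grip_force: 0.6
time: 9.72
tool_pos: [0.5957, 0.1778, 0.126]
tool_rot: [0.003, 0.768, 0.64, 0.005]
wrist_force: [1.6, 0.5, -0.1]
finger_gap: -0.002
grip_force: 0.0
side [0.5888 0.1763] 12.9 12.9 0.0186
side [0.6642 0.1644] 5.9 7.7 0.0216
top [0.5942 0.1788] 2.8 9.7 0.0097
top [0.6688 0.1647] 4.0 6.6 0.0142
```

View pics/r2.png

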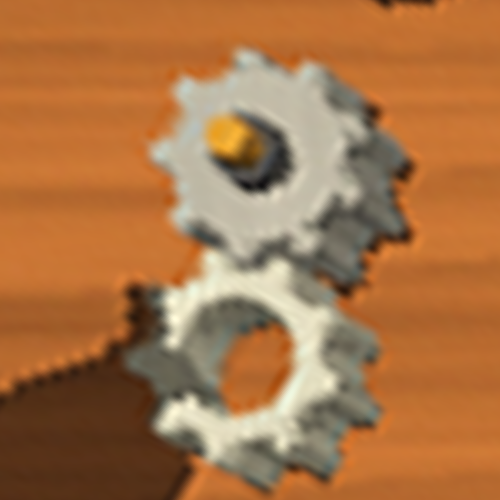

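The coarse wheel lies flat, with its tooth fully in the master's gap (contact around (250,265)). Next is the fine wheel.

```bash

python3 -m inch '[[[0,0,0],-0.11],[[0,0,0],-0.11],[[0,0,0],-0.11],[[0,0,0],-0.1],[[0,0,0],0]]'
python3 go.py .441 -.2125 .1
```

```text
time: 10.28
tool_pos: [0.5898, 0.1767, 0.1159]
tool_rot: [-0.001, 0.613, 0.79, -0.001]
wrist_force: [0.3, -0.3, 0.4]
finger_gap: -0.002
grip_force: 0.0
shift mm [-340.  -240.9   16.7] y yaw deg 14.4 pos [0.5898 0.1767 0.1159] t 10.2833
```

```bash

python3 -m inch '[[[-15,-10.6,0],0],[[-25,-17.7,0],0],[[-25,-17.7,0],0],[[-25,-17.7,0],0],[[-25,-17.7,0],0],[[-25,-17.7,0],0],[[-25,-17.7,0],0]]'
python3 -m inch '[[[-25,-17.7,0],0],[[-25,-17.7,0],0],[[-25,-17.7,0],0],[[-25,-17.7,0],0],[[-25,-17.7,0],0],[[-25,-17.7,0],0],[[-25,-17.8,0],0],[[0,0,0],0],[[0,0,0],0]]'
python3 go.py .441 -.2125 .0195
python3 - <<'E'
from m import *
for n in('side','top'):
    c=capture(n)
    for p,z in((( .441,-.2125),.016),((.6885,-.137),.019)):
        x,(ph,s)=fit(c,p,z,16);print(n,x.round(4),np.degrees(ph).round(1),np.degrees(phase(c,p,z,16)[0]).round(1),s.round(4))
E
```

```text
time: 10.87
tool_pos: [0.5168, -0.0126, 0.1167]
tool_rot: [-0.001, 0.616, 0.788, -0.001]
wrist_force: [0.2, -1.2, 0.9]
finger_gap: -0.002
grip_force: 0.0
time: 11.62
tool_pos: [0.4401, -0.2126, 0.117]
tool_rot: [-0.001, 0.617, 0.787, 0.0]
wrist_force: [-0.2, 0.8, 0.8]
finger_gap: 0.0
grip_force: 0.0
shift mm [-0.3  1.  97.5] y yaw deg 13.9 pos [ 0.4401 -0.2126  0.117 ] t 11.6167
side [ 0.4403 -0.2143] -1.3 -2.0 0.0179
side [ 0.6882 -0.1389] -2.9 -3.8 0.0195
top [ 0.4424 -0.2101] -0.1 -0.3 0.004
top [ 0.689  -0.1366] -3.7 -3.6 0.0178
```

```bash

python3 -m inch '[[[0,0.8,20],0],[[0,0,25],0],[[0,0,25],0],[[0,0,18],0],[[0,0,9],0],[[0,0,0],0],[[0,0,0],0]]'
python3 -m inch '[[[0,0,0],0],[[0,0,0],0],[[0,0,0],0],[[0,0,0],0],[[0,0,0],0],[[0,0,0],0]]' -0.3 20
python3 go.py .5932 -.1613 .019
python3 - <<'E'
from m import *
c=capture('side')
for p,z in((( .441,-.2125),.016),((.6885,-.137),.019)):
        x,(ph,s)=fit(c,p,z,16);print(x.round(4),np.degrees(ph).round(1),np.degrees(phase(c,p,z,16)[0]).round(1),s.round(4))
E
```

```text
time: 12.3
tool_pos: [0.4421, -0.2106, 0.0208]
tool_rot: [-0.0, 0.614, 0.789, 0.0]
wrist_force: [-0.1, 0.4, 0.4]
finger_gap: -0.001
grip_force: 0.0
time: 12.8
tool_pos: [0.4433, -0.2123, 0.0229]
tool_rot: [0.002, 0.614, 0.789, 0.0]
wrist_force: [-1.5, 1.5, 7.3]
finger_gap: 0.344
grip_force: 12.3
shift mm [ 12.7 157.8   4.3] y yaw deg 14.2 pos [ 0.4433 -0.2123  0.0229] t 12.8
[ 0.4311 -0.2211] 2.4 -2.4 0.0104
[ 0.6881 -0.1389] -3.0 -3.8 0.0193
```

```bash

python3 - <<'E'
from m import *
c=capture('side')
u,v=pix(c,np.array([.441,-.2125,.016]));u,v=int(u),int(v)
im=c['img'][v-70:v+60,u-80:u+80]
cv2.imwrite('pics/z1.png',cv2.resize(im,None,fx=4,fy=4,interpolation=cv2.INTER_CUBIC)[:,:,::-1])
P,uu,vv=back(c)
m=(abs(uu-u)<40)&(abs(vv-v)<30)&(P[:,2]>.01)&(P[:,2]<.024)&(np.hypot(P[:,0]-.441,P[:,1]+.2125)<.05)
q=P[m];g=q[q[:,2]>.014];A=np.c_[g[:,:2]-[.441,-.2125],np.ones(len(g))]
print(len(g),np.linalg.lstsq(A,g[:,2],rcond=None)[0],np.percentile(g[:,2],[5,50,95]))
E
```

```text
415 [-0.00070206  0.0085895   0.01690507] [0.0143416  0.01644119 0.02167173]
```

View pics/z1.png

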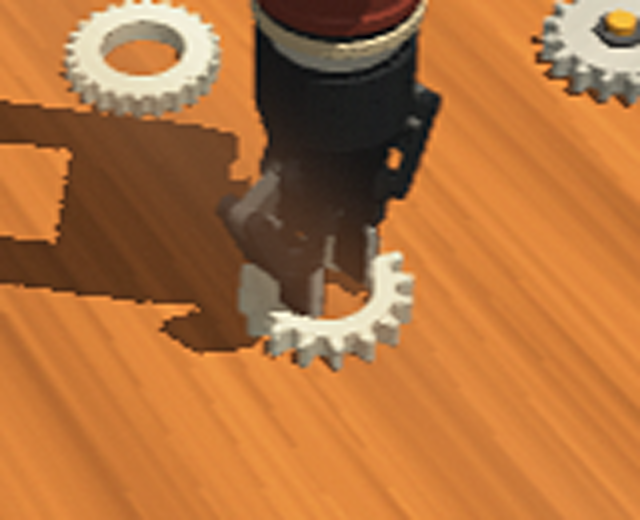

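Both fingers are in the bore and the wheel is flat, but the fingers have ridden up about 3 mm. I'll reseat them lower and spread more gently.

```bash

python3 -m inch '[[[0,0,0],0],[[0,0,0],0],[[0,0,0],0],[[0,0,0],0]]' -0.8
python3 go.py .441 -.2125 .019
python3 -m inch '[[[0.5,-1,0.5],0],[[0,0,0],0],[[0,0,0],0]]' -0.5 20
python3 -m inch '[[[0,0,0],0],[[0,0,0],0],[[0,0,0],0],[[0,0,0],0]]' -0.4 20
python3 go.py .5932 -.1613 .019
```

```text
time: 13.23
tool_pos: [0.4419, -0.2115, 0.021]
tool_rot: [0.0, 0.614, 0.789, -0.0]
wrist_force: [0.5, 0.9, -0.5]
finger_gap: 0.096
grip_force: 0.0
shift mm [-0.7 -1.1  2. ] y yaw deg 14.2 pos [ 0.4419 -0.2115  0.021 ] t 13.2333
time: 13.48
tool_pos: [0.4406, -0.2112, 0.0201]
tool_rot: [-0.0, 0.614, 0.789, -0.0]
wrist_force: [-0.6, -0.3, 0.1]
finger_gap: 0.249
grip_force: 2.8
time: 13.82
tool_pos: [0.4405, -0.2111, 0.02]
tool_rot: [-0.0, 0.614, 0.789, -0.0]
wrist_force: [-0.0, 0.3, -1.4]
finger_gap: 0.267
grip_force: 16.6
shift mm [ 10.8 160.2   1. ] y yaw deg 14.2 pos [ 0.4405 -0.2111  0.02  ] t 13.8167
```

Now it grips as the first one did. Sliding it to the start of the approach line, 98 mm from the axis.

```bash

python3 -m inch '[[[0,8,0],0],[[1,17,0],0],[[1.5,19,0],0],[[1.5,19,0],0],[[1.5,19,0],0],[[1.5,19,0],0],[[1.5,19,0],0],[[1.5,19,0],0],[[1,14,0],0],[[0,5,0],0]]'
python3 -m inch '[[[0,1,0],0],[[0,0,0],0]]'
python3 go.py .6120 -.1565 .019
python3 - <<'E'
from m import *
o=env.get_obs()['tool_pos'][:2];t=[]
for n in('side','top'):
    c=capture(n)
    for p,z in((o,.016),((.6885,-.137),.019)):
        x,(ph,s)=fit(c,p,z,16);print(n,x.round(4),np.degrees(ph).round(1),'fixed',np.degrees(phase(c,p,z,16)[0]).round(1),s.round(4))
    t.append(rect(c,(.63,-.15),.017,.1,400))
cv2.imwrite('pics/r3.png',np.hstack(t)[:,:,::-1])
E
```

```text
time: 14.65
tool_pos: [0.5935, -0.1608, 0.0203]
tool_rot: [0.001, 0.614, 0.789, 0.0]
wrist_force: [-0.9, -0.0, -2.3]
finger_gap: 0.274
grip_force: 16.9
time: 14.82
tool_pos: [0.5922, -0.1613, 0.02]
tool_rot: [-0.0, 0.614, 0.789, -0.0]
wrist_force: [1.1, 0.6, -1.9]
finger_gap: 0.272
grip_force: 17.1
shift mm [-0.2 20.4  1. ] y yaw deg 14.2 pos [ 0.5922 -0.1613  0.02  ] t 14.8167
side [ 0.591  -0.1647] -1.2 fixed -4.4 0.0083
side [ 0.6882 -0.1392] -2.8 fixed -4.6 0.0145
top [ 0.5928 -0.1617] -1.6 fixed -1.4 0.0025
top [ 0.6896 -0.1367] -2.7 fixed -3.5 0.0076
```

View pics/r3.png

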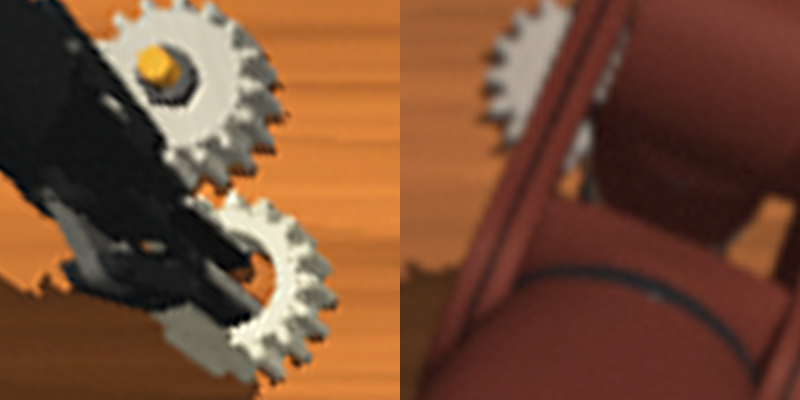

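The wheel sits about 20 mm short of mesh with its phase kept. Pushing in slowly.

```bash

python3 -m inch '[[[0,4,0],0],[[0,4,0],0],[[0,3,0],0],[[0,2,0],0],[[0,2,0],0],[[0,0,0],0]]'
python3 -m inch '[[[0,2,0],0],[[0,2,0],0],[[0,1,0],0],[[0,0,0],0]]'
python3 -m inch '[[[0,1,0],0],[[0,1,0],0],[[0,0,0],0]]'
python3 go.py .6120 -.1565 .019
```

```text
time: 15.42
tool_pos: [0.6072, -0.1578, 0.0203]
tool_rot: [0.0, 0.614, 0.789, 0.0]
wrist_force: [-0.6, 0.9, -2.2]
finger_gap: 0.275
grip_force: 16.9
time: 15.75
tool_pos: [0.6119, -0.1566, 0.0203]
tool_rot: [0.0, 0.614, 0.789, 0.0]
wrist_force: [-0.7, 0.9, -2.6]
finger_gap: 0.274
grip_force: 16.9
time: 16.0
tool_pos: [0.6126, -0.1562, 0.02]
tool_rot: [-0.001, 0.614, 0.789, -0.001]
wrist_force: [-5.4, -1.3, -0.2]
finger_gap: 0.269
grip_force: 17.5
shift mm [-0.1 -0.7  1. ] y yaw deg 14.2 pos [ 0.6126 -0.1562  0.02  ] t 16.0
```

```bash

python3 -m inch '[[[0,1.5,0.5],0],[[0,0,0],0],[[0,0,0],0]]'
python3 -m inch '[[[0,1.5,0],0],[[0,0,0],0],[[0,0,0],0]]'
python3 -m inch '[[[0,-1.2,0],0],[[0,-1,0],0],[[0,0,0],0]]'
python3 -m inch '[[[0,0,0],0],[[0,0,0],0],[[0,0,0],0],[[0,0,0],0]]' -0.7
python3 go.py .612 -.1565 .019
```

```text
time: 16.25
tool_pos: [0.613, -0.1562, 0.0198]
tool_rot: [-0.002, 0.614, 0.789, -0.001]
wrist_force: [-11.2, -2.3, 5.9]
finger_gap: 0.275
grip_force: 19.0
time: 16.5
tool_pos: [0.6133, -0.1562, 0.0198]
tool_rot: [-0.003, 0.614, 0.789, -0.002]
wrist_force: [-14.6, -4.1, 9.3]
finger_gap: 0.271
grip_force: 20.0
time: 16.75
tool_pos: [0.613, -0.1563, 0.0199]
tool_rot: [-0.001, 0.614, 0.789, -0.001]
wrist_force: [-7.8, -0.9, 3.2]
finger_gap: 0.268
grip_force: 18.3
time: 17.08
tool_pos: [0.6151, -0.156, 0.0203]
tool_rot: [0.001, 0.614, 0.789, 0.0]
wrist_force: [0.0, 0.1, 1.1]
finger_gap: 0.149
grip_force: 0.0
shift mm [ 0.3 -3.1  1.3] y yaw deg 14.2 pos [ 0.6151 -0.156   0.0203] t 17.0833
```

Bottomed. I'll lift straight out, move the arm clear and inspect both pairs.

```bash

python3 -m inch '[[[0,-3,0],0],[[0,0,-10],0],[[0,0,-25],0],[[0,0,-35],0],[[0,0,-35],0],[[0,0,-35],0],[[0,0,0],0]]' -1
python3 -m inch '[[[-20,-20,0],0],[[-25,-22,0],0],[[-25,-22,0],0],[[-25,-22,0],0],[[-25,-22,0],0],[[-25,-22,0],0],[[-20,-20,0],0],[[0,0,0],0]]'
python3 - <<'E'
from m import *
rows=[]
G={'wc':((.589,.1773),.016,9),'pc':((.666,.1633),.019,9),'wf':((.6125,-.1563),.016,16),'pf':((.6885,-.137),.019,16)}
for n in('top','side'):
    c=capture(n);r={}
    for k,(p,z,N) in G.items():
        x,(ph,s)=fit(c,p,z,N);r[k]=x;print(n,k,x.round(4),np.degrees(ph).round(1),s.round(4))
    print('dist',[np.linalg.norm(r['w'+a]-r['p'+a]).round(4) for a in 'cf'])
    P,_,_=back(c)
    for k in('wc','wf'):
        p=r[k];d=np.hypot(P[:,0]-p[0],P[:,1]-p[1]);m=(d>.026)&(d<.034)&(P[:,2]>.012)&(P[:,2]<.03);g=P[m]
        print(k,'tilt',np.linalg.lstsq(np.c_[g[:,:2]-p,np.ones(len(g))],g[:,2],rcond=None)[0].round(4))
    for t,xy in(('wheel_odd',(.452,-.004)),('soldier',(.439,.108)),('toy_car',(.738,-.003)),('oil_can',(.769,.119)),('horse',(.622,.381)),('screwdriver',(.6,-.436))):
        print(t,[cw(c,d['xyz']).round(3)[:2].tolist() for d in mark_of(n,t)[:2]])
    rows.append(np.hstack([rect(c,(.63,.17),.017,.08,300),rect(c,(.65,-.147),.017,.08,300)]))
cv2.imwrite('pics/r4.png',np.vstack(rows)[:,:,::-1])
E
```

```text
time: 17.67
tool_pos: [0.6162, -0.1584, 0.1701]
tool_rot: [0.007, 0.614, 0.789, 0.002]
wrist_force: [1.7, -0.8, 1.6]
finger_gap: 0.003
grip_force: 0.0
time: 18.33
tool_pos: [0.504, -0.3581, 0.1606]
tool_rot: [0.001, 0.616, 0.788, -0.001]
wrist_force: [-0.1, -0.4, -0.2]
finger_gap: -0.004
grip_force: 0.0
top wc [0.5889 0.1775] 11.4 0.0279
top pc [0.6667 0.1645] 7.7 0.0259
top wf [ 0.6127 -0.1576] -2.5 0.0165
top pf [ 0.689  -0.1364] -3.3 0.016
dist [np.float64(0.0789), np.float64(0.0792)]
wc tilt [ 0.0032 -0.0047  0.0164]
wf tilt [0.0117 0.004  0.0159]
wheel_odd [[0.455, -0.001]]
soldier [[0.438, 0.109]]
toy_car [[0.737, -0.001]]
oil_can [[0.764, 0.117]]
horse [[0.625, 0.382]]
screwdriver []
side wc [0.5887 0.1771] 12.7 0.02
side pc [0.6641 0.1645] 5.8 0.0211
side wf [ 0.6131 -0.1587] -0.3 0.0122
side pf [ 0.6846 -0.1366] -5.3 0.0059
dist [np.float64(0.0765), np.float64(0.0748)]
wc tilt [0.002 0.003 0.016]
wf tilt [-0.0035  0.0198  0.0158]
wheel_odd [[0.448, -0.004]]
soldier [[0.439, 0.111]]
toy_car [[0.73, 0.003]]
oil_can [[0.775, 0.12], [0.451, -0.007]]
horse [[0.622, 0.38]]
screwdriver [[0.605, -0.438]]
```

View pics/r4.png

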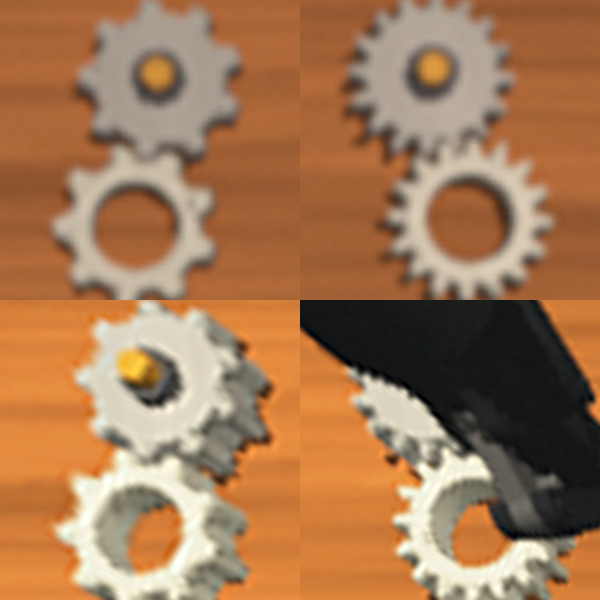

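The top view shows both pairs meshed, coarse at (145,150) and fine at (450,150), with 78.9 and 79.2 mm between axes. Both wheels are flat and the bystanders haven't moved.

```bash
python3 -c "
from plant import order;print(order.close_job())"
```

```text
the job is handed in; nothing more can be done
None
```

The 9-tooth and 16-tooth wheels are both bottomed in mesh with their own masters (78.9 and 79.2 mm between axes) and lie flat; the 24-tooth wheel and everything else I checked are where they were, and the job was handed in at about 18.5 s.

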